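# Unlock and draw the dispenser piston for its seal check

### The arm

A 6-joint arm with a two-finger parallel gripper is mounted at the origin on a cart in front of the work surface, level with it; the furniture and walls round the work are solid. World frame = base frame: x ahead of the robot, y to its left, z up, the work surface at z = 0. Lengths are in mm, angles in rad, forces in N, time in s.
With the tool pointing down it reaches from about 300 to 875 mm from the base axis. Payload 6.4 kg.
Tool frame: the origin (TCP) lies at the very end of the fingers, on their centre line; the grasp point (between the pads) lies 19 mm behind it; z points along the fingers, y is the direction in which the jaws open and shut (so a half turn about z gives the same grasp; the last joint's range is limited). The gripper opens to 85 mm and grips with 20 to 120 N. Pads are 22 mm wide; open, the fingers measure 114 mm over their backs; the gripper's body (76 mm by 85 mm) begins 54 mm behind the grasp point. The pads swing forward as they close: fully open they stand 13 mm farther back than shut.
Start: joints at [-1.448, 0.181, 1.607, -0, 1.354, -0.206], TCP at [185.688, -544.207, 231.288] pointing down, gripper open.
Joint ranges: [-2.99, 2.99], [-0.89, 2.07], [0.3, 2.58], [-1.14, 4.28], [0, 2.63], [-3.12, 3.12]. Speed limits (rad/s): [2.57, 2.57, 3.01, 3.14, 3.14, 3.14].

### API

Orientations are given as a 3x3 rotation matrix whose columns are the frame's x, y, z axes.
In Python, from station import robot gives the robot as it stands.
- The arm moves only by the tool send_rows, never from a script. Its argument "steps" is a list of rows, each an object with "travel": the shift along the tool's x, y, z in cm, a list of three; "spin": the turn about the tool's z in rad. A call has 1 to 10 rows; each row is the pose to reach, as a shift and turn from the pose commanded when the call began, along the tool's axes at that moment; what a row does not reach only later rows make up. A row lasts 1/12 s, in which the tool goes at most 41.7 mm and 7.16 degrees, less where a joint would pass 70% of its speed; a pose out of reach is approached as far as the arm can. A call with a gripper value outside its range is refused whole. "hand" is the opening, from 0 (shut) to 1 (fully open), set as the call begins (left out, the last holds). The fingers move at their own pace and stop on an object; the grip force is fixed at half the most. Time passes only in rows, so rows that repeat a pose let the fingers close. It gives the time, the measured TCP pose, the force and the opening at its end, in the units of the state.
- robot.observe(): the state, without advancing time (a new reading comes with each control period).
- robot.grab_frame(name): name is "scene" or "side" or "wrist"; returns (picture, depth): 384x512x3 uint8, red, green, blue; 384x512 float32, mm along the optical axis (not along the pixel's ray), 0 where there is no reading.
- robot.camera_info(name): a dict with "fx", "fy", "cx", "cy" (pixels), "extrinsics" (4x4, takes a point from camera to world coordinates); the wrist camera has in their place "T_tool_cam" (4x4, takes a point from camera to tool coordinates, whose origin is the TCP and whose axes are the flange's). Camera axes: x right, y down, z forward; pixel columns grow to the right and rows downward; lengths in mm; the calibration is good to about 2 mm. A picture is of the moment at which its call begins: read the wrist's pose just before it. camera_info takes no time and is no camera call.
- robot.sign_off(): hands the job in, once; it reports no verdict.
Trained networks look in the newest picture that a camera, given by its name, has taken for a name from the list of things; names that differ only in an ending like _2 or _b are one class to them, and where a whole thing is asked for, a point or a joint stands for the part that bears it (a point fixed in the world has none). Each returns a list of dicts, best first, with "confidence" (0 to 1); they miss things now and then, are a little off and sometimes report something else, mostly with a low value. They report only what shows in the picture. A call takes as long as a camera call. They do not tell look-alikes from the thing itself.
- robot.find_in(camera, label): "location" ([row, column] in pixels, amid what is visible of it).
- robot.silhouettes(camera, label): "region" (384x512 bool, what is visible of it) and "location" ([row, column] in pixels, amid what is visible of it).
The state is a dict: "time": time; "joint_pos": joint angles; "dq": joint speeds; "tau": joint torques, N m; "tcp_pos": TCP position; "tcp_rot": TCP orientation; "force": force on the tool from outside, world axes, zero at the start; "wrist_torque": the same for the moment, N m; "grip_width": finger opening in mm.
Only numpy, scipy, OpenCV 4.12 (cv2) and the standard library are available. Lean on these libraries where they do the work, as an engineer would, in place of code of your own. Each camera call takes 0.05 s, during which the arm holds its last target. There are 200 camera calls.

### The job

Present the piston of the bench dispenser for its seal check: turn the wing handle on top anticlockwise (seen from above) until the piston's two lugs come out from under the collar's lips, then draw the piston straight up, without forcing it against the barrel, until its dark seal band stands just clear above the collar, the lower end still well inside the barrel. Do not pull the piston right out. Finish while still gripping it and holding it still at that height; leave the things standing around alone.

Things in the scene. Friction and masses are not known exactly. Their poses are not given: they have to be found in the camera images.
- dispenser: Fixed aluminium bench dispenser: round foot 96 mm wide, upright barrel 42 mm wide, its top face 115 mm up, then a collar 58 mm wide up to 129 mm. Origin: on the bore axis at the foot's underside (worktop level); z up, -x to the steel spout (reaches 63 mm out, 25 to 55 mm up). Bore 21.4 mm wide, from 13 mm up to the top face. Collar gaps for the lugs at +x and -x, further described at collar_rim.
- collar_rim (a point): Point on the bore axis level with the collar's rim, 129 mm up; axes as the dispenser's. The piston's lugs can rise when its x axis is along the dispenser's x (from 18 degrees before that line to 7 past it). Turning anticlockwise ends at a solid stop about 7 degrees past the line; clockwise of each gap, lips 5 mm thick hold the lugs down with 2.5 mm play.
- piston: Loose steel piston, 105 to 210 g: rod 20 mm thick, reaching 99 mm below the origin, with 1.4 mm play in the bore. Origin: on its axis at the underside of the lugs (a bar 44 x 8 x 6.5 mm along x), 115 mm up when fully in; z up. Starts fully in, its x axis 60 to 83 degrees clockwise (from above) of the dispenser's x: turn it anticlockwise by that. Light friction only; it sinks if let go.
- wing_centre (a point): Where to grip: centre of the piston's grey wing handle, 46 mm above the piston's origin (161 mm above the worktop when fully in). The wing is an upright bar 46 mm long (along the piston's x), 12 mm thick (y), 30 mm high; 17 mm free between its underside and the collar's rim. Axes as the piston's.
- band_lower_edge (a point): Point on the piston's axis at the lower edge of its dark rubber seal band (12 mm high, flush with the rod), 40 mm below the piston's origin. At the start hidden in the bore, 54 mm below the collar's rim, so the band is just clear after a rise of 54 mm. The rod leaves the bore after a rise of 99 mm.
- specimen_cup: Bystander: clear specimen cup with yellow lid, 65 mm across, 74 mm high, to the left of the dispenser. Origin at its underside.
- timer: Bystander: cream countdown timer, 64 x 68 x 21 mm, to the right of the dispenser. Origin at its underside.
- tape_roll: Bystander: roll of brown tape lying flat, 92 mm across, 48 mm high, to the right and nearer the robot. Origin at its underside.
Not all that is in view belongs to the job. There is more than one size of the piston; the job needs the middle-sized.

How it is judged (in metres and radians):
On the way:
1. the wing is turned so that the lugs are free of the lips, the piston still nearly fully in (angle between the x axis of piston and the x axis of dispenser, either way round below 0.36 rad and z of band_lower_edge in the frame of collar_rim below -0.025 m), for 0.05 s.
At the end, for the whole second after the job is handed in: The piston is gripped and still, upright in the bore (within 4 degrees and 4 mm of its axis), the lower edge of its dark band 0 to 22 mm above the collar's rim (rod still at least 23 mm deep in the bore), pressing on the barrel with less than 15 N, through the last second (z of band_lower_edge in the frame of collar_rim between -0.001 and 0.022 m and horizontal distance between band_lower_edge and collar_rim below 0.004 m and angle between the z axis of piston and the z axis of dispenser, either way round below 0.07 rad and linear speed of piston below 0.01 m/s and contact force between the fingers and piston above 2 N and contact force between piston and dispenser below 15 N); the arm keeps its last pose, push and grip.
It fails at once if the partly drawn piston is forced against the barrel or collar (over 40 N) (z of band_lower_edge in the frame of collar_rim above -0.044 m and contact force between piston and dispenser above 40 N).
It fails at once if the piston is pulled right out of the barrel (z of band_lower_edge in the frame of collar_rim above 0.044 m).
It fails at once if the specimen cup, timer or tape roll is moved by more than 30 mm (distance of any of specimen_cup, timer, tape_roll from where it was at the start of the episode above 0.03 m).
It also fails if it takes over 45 s, if anything falls off the work surface, if the arm or the gripper's body presses on something with over 40 N, if the wrist force passes 120 N, or if a joint passes its speed limit or range.

## Working session

There is one attempt and no reset: what is moved stays moved. The work goes in short steps, Python scripts to look and compute and a tool call to move; the robot and the scene stay as the last step left them, time stands still between calls to the robot, and variables do not carry over. Pictures are saved under pics/ and viewed, about 8 in all and at most 12, crops included, and the job is handed in when it is done.

Besides the shell and the picture viewer there is one more tool, called after ">>>" by a JSON object that holds its "method" and its "body". send_rows: Moves the arm, as the interface text tells. Its arguments: {"type":"object","properties":{"steps":{"type":"array","items":{"type":"object","properties":{"travel":{"type":"array","items":{"type":"number"}},"spin":{"type":"number"}}}},"hand":{"type":"number"}},"required":["steps"]}

```bash
mkdir -p pics; ls
cat > h.py <<'E'
import numpy as np,cv2
from station import robot
def shot(c,fn=None):
    s=robot.observe(); im,d=robot.grab_frame(c); i=robot.camera_info(c)
    if 'extrinsics' in i: T=np.array(i['extrinsics'])
    else:
        W=np.eye(4);W[:3,:3]=s['tcp_rot'];W[:3,3]=s['tcp_pos'];T=W@np.array(i['T_tool_cam'])
    if fn: cv2.imwrite('pics/'+fn,im[:,:,::-1])
    v,u=np.mgrid[:384,:512]
    P=np.stack([(u-i['cx'])/i['fx']*d,(v-i['cy'])/i['fy']*d,d],-1)@T[:3,:3].T+T[:3,3]
    P[d<=0]=np.nan
    return im,d,P,T,i
E
python3 - <<'E'
from h import *
np.set_printoptions(precision=2,suppress=True)
ims=[]
for c in('scene','side'):
    im,d,P,T,i=shot(c); ims.append(im); print(c,T[:3,3],T[:3,2])
    for l in('dispenser','piston','wing_centre','specimen_cup','timer','tape_roll'):
        for r in robot.silhouettes(c,l)[:4]:
            m=r['region']; q=P[m]; print(l,round(r['confidence'],2),np.round(r['location']),m.sum(),np.nanmedian(q,0),np.nanpercentile(q,2,axis=0),np.nanpercentile(q,98,axis=0))
cv2.imwrite('pics/a.png',cv2.resize(np.vstack(ims)[:,:,::-1],None,fx=.78,fy=.78))
s=robot.observe();print(s['time'],s['tcp_rot'],s['grip_width'])
E
```

```text
pics
scene [-369.    423.56  961.38] [ 0.61 -0.47 -0.65]
dispenser 0.64 [226. 213.] 78 [458.46 -41.68  11.98] [434.73 -52.12   0.48] [487.08 -33.82  16.84]
piston 0.67 [226. 186.] 143 [457.85  49.34  70.53] [452.88  36.66   8.3 ] [465.18  59.53 108.34]
wing_centre 0.66 [225. 187.] 136 [457.96  49.25  69.69] [453.29  36.54   3.53] [492.69  58.89 108.35]
specimen_cup 0.55 [250. 165.] 599 [431.35 144.23  71.19] [414.77 112.67   6.4 ] [473.16 167.52  77.74]
timer 0.79 [188. 299.] 312 [ 423.64 -360.44   18.66] [ 394.33 -398.56    3.56] [ 459.12 -330.73   23.11]
tape_roll 0.82 [184. 337.] 631 [ 363.52 -486.18   29.66] [ 320.32 -529.81    0.43] [ 406.21 -441.92   50.51]
side [291.65 575.39 494.46] [ 0.15 -0.89 -0.42]
dispenser 0.59 [246. 223.] 1914 [461.94 -64.19  48.41] [ 424.07 -142.67    1.31] [512.48 -36.15 130.11]
dispenser 0.32 [204. 256.] 368 [ 430.89 -349.87   18.22] [ 395.74 -435.31    0.51] [ 465.09 -329.14   21.4 ]
piston 0.72 [202. 220.] 285 [470.23 -73.13 158.77] [455.44 -90.01 128.36] [486.63 -62.35 177.03]
piston 0.71 [187. 238.] 868 [ 462.68 -207.81  134.06] [ 452.85 -235.12
[... 254 characters left out ...]
1 [202. 216.] 316 [471.67 -73.63 158.71] [455.4  -94.11 126.42] [489.87 -62.4  177.05]
wing_centre 0.79 [279. 208.] 289 [462.11  51.93  71.25] [455.91  37.25  26.05] [470.79  60.78 108.44]
wing_centre 0.7 [187. 236.] 931 [ 462.43 -208.    136.94] [ 452.77 -237.75    9.18] [ 476.75 -188.15  216.57]
specimen_cup 0.59 [326. 202.] 1910 [442.94 156.31  68.49] [417.54 113.04   5.28] [474.21 169.31  75.27]
timer 0.68 [204. 257.] 346 [ 430.26 -349.68   18.38] [ 397.85 -398.31    1.92] [ 463.51 -329.09   21.41]
tape_roll 0.6 [185. 285.] 646 [ 367.15 -459.54   31.7 ] [ 325.51 -528.38    2.65] [ 410.57 -442.33   49.37]
0.7 [[ 0.95  0.32 -0.  ]
 [ 0.32 -0.95 -0.  ]
 [-0.    0.   -1.  ]] 85.2301060911064
```

View pics/a.png

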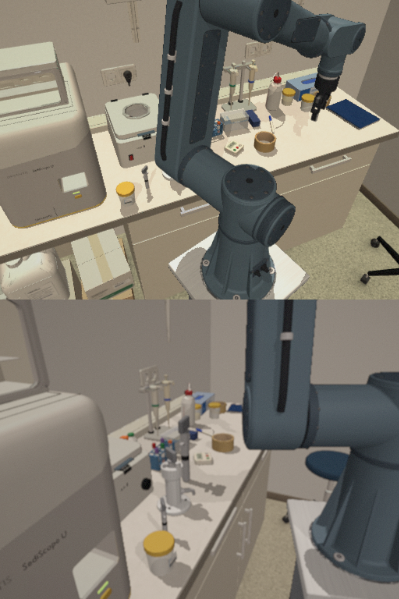

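The pictures show the dispenser with its piston near (470,-78), a small loose piston at (460,50) and a large one at (463,-208). The cup is on the left, the timer and tape are on the right. Next I'll check the camera mount and bring the wrist camera overhead.

Run:
```python
from h import *
np.set_printoptions(precision=3,suppress=True)
i=robot.camera_info('wrist');print(i['T_tool_cam'],i['fx'])
R=np.array(robot.observe()['tcp_rot']);p=robot.observe()['tcp_pos'];print(R)
print(R.T@(np.array([430,-78,400])-p), R.T@[0,0,1])
```

```text
[[   0.      -0.963   -0.271   67.831]
 [   1.       0.       0.       0.334]
 [  -0.      -0.271    0.963 -143.063]
 [   0.       0.       0.       1.   ]] 306.3275172299771
[[ 0.946  0.323 -0.   ]
 [ 0.323 -0.946 -0.   ]
 [-0.     0.    -1.   ]]
[ 381.767 -362.361 -168.715] [-0.  0. -1.]
```

>>> {"method": "send_rows", "body": {"steps": [{"travel":[0,0,-4]},{"travel":[2,-2,-7]},{"travel":[5,-5,-10]},{"travel":[8,-8,-13]},{"travel":[11,-10.5,-16]},{"travel":[14,-13.5,-17]},{"travel":[17,-16,-17]},{"travel":[20,-19,-17]},{"travel":[22.5,-21.5,-17]},{"travel":[25.5,-24.5,-17]}]}}

```text
invalid input at $.steps[0]: expected keys travel, spin
```

>>> {"method": "send_rows", "body": {"steps": [{"travel":[3,-2.8,0]},{"travel":[6,-5.6,0]},{"travel":[9,-8.4,0]},{"travel":[12.7,-11.7,0]},{"travel":[12.7,-11.7,0]},{"travel":[12.7,-11.7,0]}]}}

```text
invalid input at $.steps[0]: expected keys travel, spin
```

```bash
cat > m.py <<'E'
from h import *
import sys
np.set_printoptions(precision=2,suppress=True)
im,d,P,T,i=shot('wrist',sys.argv[1]+'.png')
s=robot.observe();print(s['time'],s['tcp_pos'],np.degrees(np.arctan2(s['tcp_rot'][1][0],s['tcp_rot'][0][0])),s['joint_pos'])
near=np.hypot(P[...,0]-470,P[...,1]+78)<60
def ax(m,n):
    q=P[m][:,:2]; 
    if len(q)<10: print(n,'few');return
    r=cv2.minAreaRect(q.astype(np.float32)); c,e=np.linalg.eigh(np.cov(q.T)); v=e[:,1]
    print(n,len(q),'rect',r,'pca',np.degrees(np.arctan2(v[1],v[0])),'mean',q.mean(0))
z=P[...,2]
ax(near&(z>172)&(z<182),'wingtop')
ax(near&(z>126)&(z<132),'collar')
q=P[near&(z>126)&(z<132)]
m=near&(z<58)&(z>20)
ax(m,'low'); ax(near&(z<10)&(z>2),'foot')
E
python3 m.py b; python3 -c "
import cv2;a=cv2.imread('pics/b.png');cv2.imwrite('pics/b2.png',cv2.resize(a,(800,600),interpolation=2))"
```

```text
0.75 [ 185.7  -544.23  231.33] 18.83838376515567 [-1.45  0.18  1.61  0.    1.35 -0.21]
wingtop few
collar few
low few
foot few
```

View pics/b2.png

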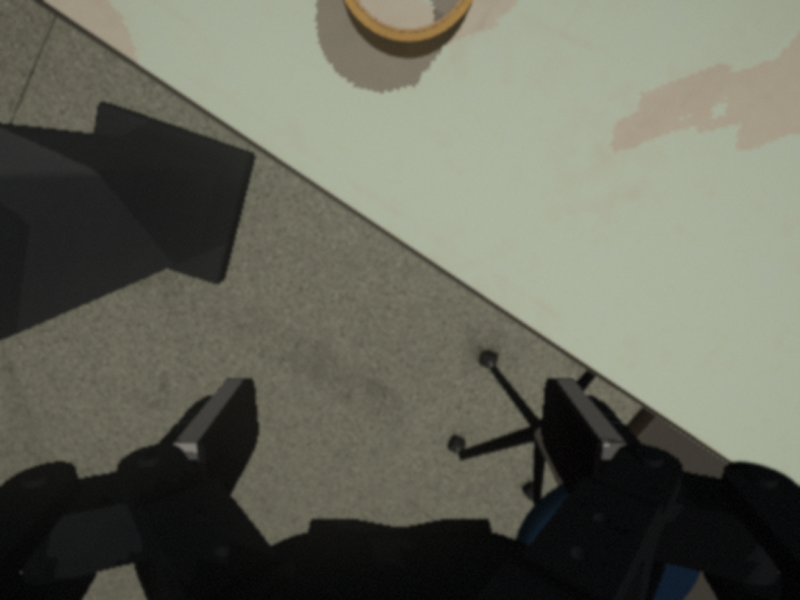

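The rows need both keys, so nothing moved. The view shows only the start pose, with the tape roll at the top edge. Sending the rows again.

>>> {"method": "send_rows", "body": {"steps": [{"travel":[0,0,-4],"spin":0},{"travel":[2,-2,-7],"spin":0},{"travel":[5,-5,-10],"spin":0},{"travel":[8,-8,-13],"spin":0},{"travel":[11,-10.5,-16],"spin":0},{"travel":[13.5,-13,-17],"spin":0},{"travel":[16,-15.5,-17],"spin":0},{"travel":[18.5,-18,-17],"spin":0},{"travel":[21,-20.5,-17],"spin":0},{"travel":[23.5,-23,-17],"spin":0}]}}

```text
time: 1.58
tcp_pos: [334.4, -248.5, 402.0]
tcp_rot: [[0.946, 0.323, 0.001], [0.323, -0.946, -0.001], [0.001, 0.001, -1.0]]
force: [0.9, -0.8, 0.0]
grip_width: 85.0
```

>>> {"method": "send_rows", "body": {"steps": [{"travel":[3,-2.8,0],"spin":0},{"travel":[6,-5.6,0],"spin":0},{"travel":[9,-8.4,0],"spin":0},{"travel":[12,-11.2,0],"spin":0},{"travel":[13,-13.2,0],"spin":0},{"travel":[13,-13.2,0],"spin":0},{"travel":[13,-13.2,0],"spin":0}]}}

```text
time: 2.17
tcp_pos: [414.4, -82.6, 401.5]
tcp_rot: [[0.945, 0.326, 0.0], [0.326, -0.945, -0.0], [0.0, 0.001, -1.0]]
force: [-0.0, -0.4, -0.7]
grip_width: 85.3
```

```bash
python3 m.py c; python3 -c "
import cv2;a=cv2.imread('pics/c.png');cv2.imwrite('pics/c2.png',cv2.resize(a,(800,600),interpolation=2))"
```

```text
2.2167 [414.25 -83.55 401.39] 18.921573752913424 [-0.48 -0.27  1.7  -0.    1.7   0.76]
wingtop 386 rect ((471.48748779296875, -82.48531341552734), (11.793008804321289, 45.477134704589844), 43.8614616394043) pca 133.84893245894588 mean [471.68 -82.42]
collar 714 rect ((471.3788757324219, -82.70704650878906), (57.35182571411133, 57.62639236450195), 62.767799377441406) pca 84.77005323036558 mean [471.65 -81.51]
low 91 rect ((427.0197448730469, -99.31350708007812), (21.88506507873535, 11.256364822387695), 19.698097229003906) pca -159.79747020283358 mean [427.58 -98.93]
foot 132 rect ((467.9171142578125, -77.90156555175781), (113.67988586425781, 116.09783935546875), 1.0431814193725586) pca 125.78653518276485 mean [464.42 -75.55]
```

View pics/c2.png

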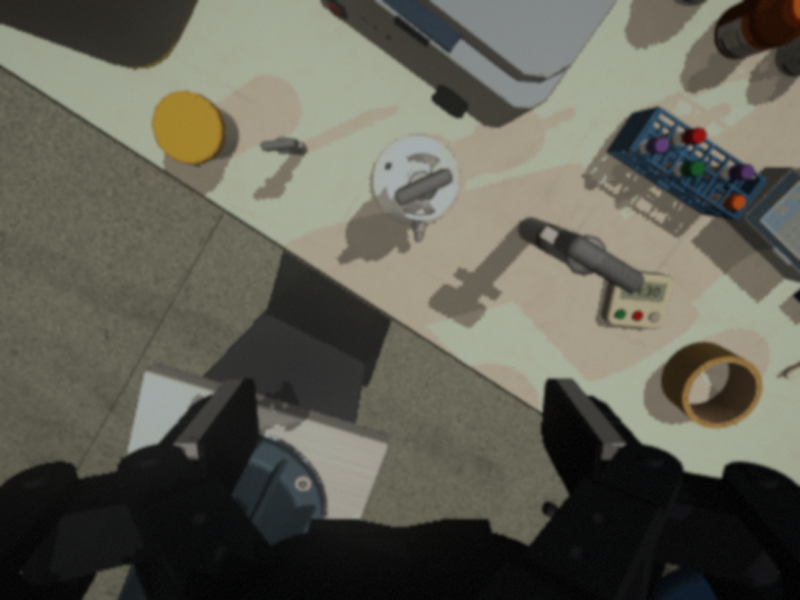

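The wrist view shows the wing near px (425,187), the spout toward (418,230), the large piston at (580,255) and the cup at (188,127). The fits agree:
- **Axis:** about (471.5,-82.6). The wing-top and collar centres match to 0.3 mm, with sizes as given.
- **Wing line:** -46.2°.
- **Dispenser x:** about 20.4° from the spout, so the turn needed is about 66.6°, which is in the stated range.

Next I'll align over the wing and measure again.

>>> {"method": "send_rows", "body": {"steps": [{"travel":[0.6,0.2,1],"spin":0.115},{"travel":[1.2,0.4,2],"spin":0.23},{"travel":[1.8,0.6,3],"spin":0.345},{"travel":[2.4,0.8,4],"spin":0.46},{"travel":[3,1.0,5],"spin":0.575},{"travel":[3.6,1.2,6],"spin":0.69},{"travel":[4.2,1.4,7],"spin":0.805},{"travel":[4.8,1.6,8],"spin":0.92},{"travel":[5.45,1.77,9],"spin":1.035},{"travel":[5.45,1.77,9.5],"spin":1.135}]}}

```text
time: 3.05
tcp_pos: [471.5, -84.4, 304.7]
tcp_rot: [[0.686, -0.727, -0.002], [-0.727, -0.686, 0.001], [-0.001, 0.001, -1.0]]
force: [-0.7, 0.6, -0.6]
grip_width: 85.2
```

>>> {"method": "send_rows", "body": {"steps": [{"travel":[0,0,0],"spin":0},{"travel":[0,0,0],"spin":0},{"travel":[0,0,0],"spin":0},{"travel":[0,0,0],"spin":0}]}}

```text
time: 3.38
tcp_pos: [471.6, -83.5, 307.0]
tcp_rot: [[0.693, -0.721, 0.001], [-0.721, -0.693, -0.001], [0.001, -0.0, -1.0]]
force: [0.2, -0.1, 0.3]
grip_width: 84.8
```

```bash
python3 m.py d; python3 -c "
import cv2;a=cv2.imread('pics/d.png');cv2.imwrite('pics/d2.png',cv2.resize(a,(800,600),interpolation=2))"
```

```text
3.4333 [471.65 -83.4  306.99] -46.13956062807168 [-0.42 -0.1   1.74 -0.    1.49  1.95]
wingtop 595 rect ((471.2803955078125, -82.53526306152344), (11.363409996032715, 45.50870895385742), 43.71689224243164) pca 133.80330925317438 mean [472.05 -83.19]
collar 1098 rect ((471.7325439453125, -82.6146240234375), (58.02910232543945, 56.89559555053711), 43.2935791015625) pca 80.91477596279499 mean [473.62 -84.92]
low 146 rect ((453.59429931640625, -97.88957214355469), (76.81690216064453, 14.446375846862793), 4.036967754364014) pca -176.2594942730681 mean [ 432.76 -100.45]
foot 111 rect ((474.9198913574219, -82.49317932128906), (112.963134765625, 100.6941909790039), 48.297298431396484) pca 68.57813348399979 mean [489.16 -93.88]
```

View pics/d2.png

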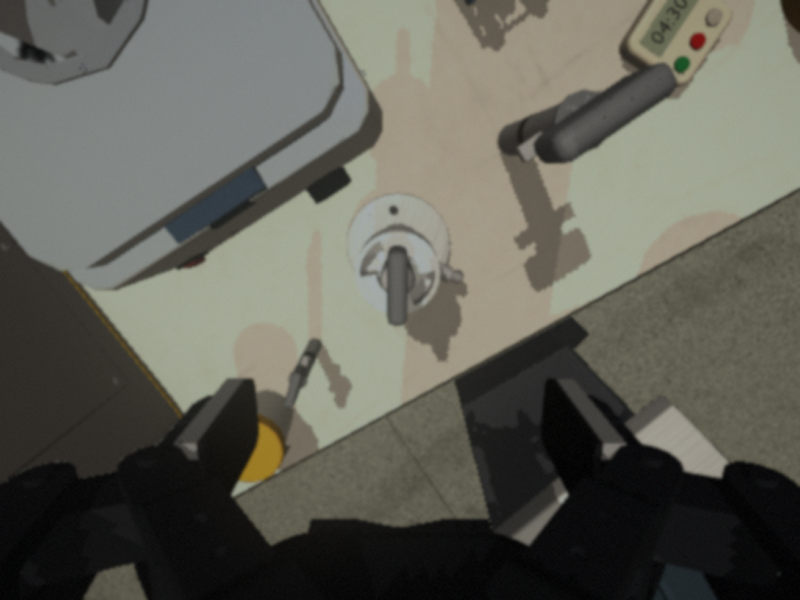

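The second view agrees: the wing is upright at px (398,285), midway between the fingers, and the axis comes out at (471.5,-82.6) again. Descending now.

>>> {"method": "send_rows", "body": {"steps": [{"travel":[-0.07,-0.04,3],"spin":0},{"travel":[-0.07,-0.04,6],"spin":0},{"travel":[-0.07,-0.04,9],"spin":0},{"travel":[-0.07,-0.04,12],"spin":0},{"travel":[-0.07,-0.04,14.5],"spin":0},{"travel":[-0.07,-0.04,16.2],"spin":0},{"travel":[-0.07,-0.04,16.2],"spin":0},{"travel":[-0.07,-0.04,16.2],"spin":0},{"travel":[-0.07,-0.04,16.2],"spin":0}]}}

```text
time: 4.18
tcp_pos: [472.4, -82.6, 145.8]
tcp_rot: [[0.693, -0.721, 0.002], [-0.721, -0.693, -0.001], [0.002, -0.001, -1.0]]
force: [0.7, 0.6, 0.5]
grip_width: 85.7
```

>>> {"method": "send_rows", "body": {"hand": 0, "steps": [{"travel":[0,0,0],"spin":0},{"travel":[0,0,0],"spin":0},{"travel":[0,0,0],"spin":0},{"travel":[0,0,0],"spin":0},{"travel":[0,0,0],"spin":0},{"travel":[0,0,0],"spin":0},{"travel":[0,0,0],"spin":0},{"travel":[0,0,0],"spin":0},{"travel":[0,0,0],"spin":0},{"travel":[0,0,0],"spin":0}]}}

```text
time: 5.02
tcp_pos: [472.7, -82.4, 146.2]
tcp_rot: [[0.692, -0.722, 0.003], [-0.722, -0.692, -0.001], [0.003, -0.002, -1.0]]
force: [-1.1, 2.1, 10.3]
grip_width: 11.4
```

```bash
cat > st.py <<'E'
from h import *
np.set_printoptions(precision=2,suppress=True)
s=robot.observe();R=np.array(s['tcp_rot'])
print(s['time'],s['tcp_pos'],'th',np.degrees(np.arctan2(R[1][0],R[0][0])),'F',s['force'],'Ftool',R.T@s['force'],'M',s['wrist_torque'],s['grip_width'])
E
python3 st.py
```

```text
5.0167 [472.69 -82.36 146.21] th -46.19282674212822 F [-1.1   2.13 10.35] Ftool [ -2.27  -0.69 -10.35] M [ 0.26  0.19 -0.03] 11.373376700659282
```

>>> {"method": "send_rows", "body": {"steps": [{"travel":[0,0,-0.05],"spin":-0.05},{"travel":[0,0,-0.08],"spin":-0.12},{"travel":[0,0,-0.1],"spin":-0.2},{"travel":[0,0,-0.1],"spin":-0.28},{"travel":[0,0,-0.1],"spin":-0.36},{"travel":[0,0,-0.1],"spin":-0.44},{"travel":[0,0,-0.1],"spin":-0.5},{"travel":[0,0,-0.1],"spin":-0.5}]}}

```text
time: 5.68
tcp_pos: [472.2, -82.5, 146.3]
tcp_rot: [[0.954, -0.299, 0.002], [-0.299, -0.954, -0.001], [0.002, 0.0, -1.0]]
force: [-0.4, 1.1, 5.0]
grip_width: 11.0
```

```bash
python3 st.py
```

```text
5.6833 [472.21 -82.51 146.3 ] th -17.424802652019654 F [-0.35  1.05  5.01] Ftool [-0.64 -0.9  -5.01] M [ 0.02 -0.11 -0.05] 11.03651917110018
```

>>> {"method": "send_rows", "body": {"steps": [{"travel":[0,0,0],"spin":-0.06},{"travel":[0,0,0],"spin":-0.14},{"travel":[0,0,0],"spin":-0.22},{"travel":[0,0,0],"spin":-0.3},{"travel":[0,0,0],"spin":-0.38},{"travel":[0,0,0],"spin":-0.46},{"travel":[0,0,0],"spin":-0.54},{"travel":[0,0,0],"spin":-0.57},{"travel":[0,0,0],"spin":-0.57},{"travel":[0,0,0],"spin":-0.57}]}}

```text
time: 6.52
tcp_pos: [472.4, -82.4, 146.3]
tcp_rot: [[0.966, 0.259, 0.003], [0.259, -0.966, -0.001], [0.002, 0.001, -1.0]]
force: [0.9, 0.6, 5.1]
grip_width: 11.4
```

```bash
python3 st.py
python3 - <<'E'
from h import *
im,d,P,T,i=shot('wrist'); a=cv2.resize(im[:,:,::-1],(800,600)); cv2.imwrite('pics/e.png',a)
E
```

```text
6.5167 [472.41 -82.39 146.28] th 14.997237596194093 F [0.9  0.62 5.12] Ftool [ 1.04 -0.36 -5.12] M [ 0.15 -0.31  0.03] 11.38943064414803
```

View pics/e.png

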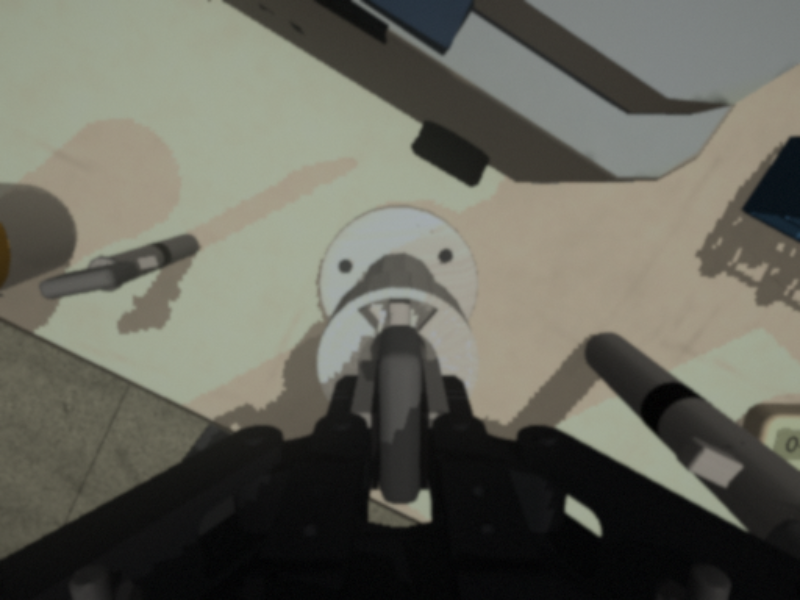

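The wing followed the turn. The bright lug at px (400,315) sits centrally in the collar gap (360–435). Starting the lift gently, with a force check.

>>> {"method": "send_rows", "body": {"steps": [{"travel":[0,0,-0.15],"spin":0},{"travel":[0,0,-0.3],"spin":0},{"travel":[0,0,-0.45],"spin":0},{"travel":[0,0,-0.6],"spin":0},{"travel":[0,0,-0.75],"spin":0},{"travel":[0,0,-0.75],"spin":0}]}}

```text
time: 7.07
tcp_pos: [471.9, -82.0, 152.9]
tcp_rot: [[0.966, 0.26, 0.001], [0.26, -0.966, 0.0], [0.001, 0.0, -1.0]]
force: [5.4, 0.9, -2.2]
grip_width: 10.9
```

```bash
python3 st.py
```

```text
7.0667 [471.86 -81.98 152.87] th 15.067593770742722 F [ 5.44  0.93 -2.2 ] Ftool [5.49 0.51 2.2 ] M [ 0.25 -1.23 -0.02] 10.861110847455608
```

>>> {"method": "send_rows", "body": {"steps": [{"travel":[0.03,0,-0.2],"spin":0},{"travel":[0.05,0,-0.4],"spin":0},{"travel":[0.05,0,-0.7],"spin":0},{"travel":[0.05,0,-1.0],"spin":0},{"travel":[0.05,0,-1.3],"spin":0},{"travel":[0.05,0,-1.5],"spin":0},{"travel":[0.05,0,-1.5],"spin":0}]}}

```text
time: 7.65
tcp_pos: [471.9, -81.9, 168.4]
tcp_rot: [[0.965, 0.261, 0.0], [0.261, -0.965, 0.0], [0.0, -0.0, -1.0]]
force: [2.9, 1.7, 1.6]
grip_width: 11.1
```

```bash
python3 st.py
```

```text
7.65 [471.86 -81.91 168.43] th 15.11202594550835 F [2.87 1.69 1.58] Ftool [ 3.21 -0.89 -1.58] M [ 0.46 -0.69 -0.04] 11.0975181074205
```

>>> {"method": "send_rows", "body": {"steps": [{"travel":[0.03,0,-0.2],"spin":0},{"travel":[0.03,0,-0.5],"spin":0},{"travel":[0.03,0,-0.8],"spin":0},{"travel":[0.03,0,-1.1],"spin":0},{"travel":[0.03,0,-1.4],"spin":0},{"travel":[0.03,0,-1.7],"spin":0},{"travel":[0.03,0,-2.0],"spin":0},{"travel":[0.03,0,-2.0],"spin":0}]}}

```text
time: 8.32
tcp_pos: [472.2, -82.1, 188.6]
tcp_rot: [[0.965, 0.261, 0.0], [0.261, -0.965, -0.0], [0.0, 0.0, -1.0]]
force: [0.5, 0.4, -0.7]
grip_width: 11.2
```

```bash
python3 st.py
```

```text
8.3167 [472.21 -82.06 188.59] th 15.117754786249236 F [ 0.47  0.38 -0.69] Ftool [ 0.55 -0.24  0.69] M [ 0.24 -0.27 -0.01] 11.24070511518914
```

Forces are very low. About 22 mm more brings the band roughly 10 mm clear.

>>> {"method": "send_rows", "body": {"steps": [{"travel":[0,0,-0.2],"spin":0},{"travel":[0,0,-0.5],"spin":0},{"travel":[0,0,-0.8],"spin":0},{"travel":[0,0,-1.1],"spin":0},{"travel":[0,0,-1.4],"spin":0},{"travel":[0,0,-1.7],"spin":0},{"travel":[0,0,-2.0],"spin":0},{"travel":[0,0,-2.2],"spin":0},{"travel":[0,0,-2.2],"spin":0},{"travel":[0,0,-2.2],"spin":0}]}}

```text
time: 9.15
tcp_pos: [472.2, -82.0, 210.1]
tcp_rot: [[0.965, 0.261, 0.0], [0.261, -0.965, -0.0], [0.0, 0.0, -1.0]]
force: [0.9, -0.1, -0.4]
grip_width: 10.9
```

```bash
python3 st.py
python3 - <<'E'
from h import *
np.set_printoptions(precision=1,suppress=True)
im,d,P,T,i=shot('side')
near=np.hypot(P[...,0]-471,P[...,1]+82)<40
m=near&(P[...,2]>120)
r,c=np.where(m);print(r.min(),r.max(),c.min(),c.max())
a=im[r.min()-15:r.max()+60,c.min()-40:c.max()+40,::-1]
cv2.imwrite('pics/f.png',cv2.resize(a,None,fx=4,fy=4,interpolation=2)[:600,:800])
g=im.mean(-1)
c0=int(np.median(c))
for k in range(r.min(),r.max()+4):
    cc=np.where(near[k])[0]
    if len(cc): cm=int(np.median(cc)); print(k,cm,g[k,cm].round(),P[k,cm])
E
```

```text
9.15 [472.17 -81.97 210.07] th 15.118329834596615 F [ 0.86 -0.08 -0.35] Ftool [0.8  0.3  0.35] M [ 0.16 -0.27 -0.  ] 10.93361848852287
10 223 187 233Traceback (most recent call last):
  File "<stdin>", line 8, in <module>
cv2.error: OpenCV(4.12.0) /io/opencv/modules/imgproc/src/resize.cpp:4208: error: (-215:Assertion failed) !ssize.empty() in function 'resize'
```

Run:
```python
from h import *
np.set_printoptions(precision=1,suppress=True)
im,d,P,T,i=shot('side')
a=im[130:270,150:280,::-1]
cv2.imwrite('pics/f.png',cv2.resize(a,None,fx=4,fy=4,interpolation=2))
near=np.hypot(P[...,0]-471,P[...,1]+82)<40
for k in range(150,226,2):
    cc=np.where(near[k])[0]
    if len(cc): cm=int(np.median(cc)); print(k,cm,len(cc),im[k,cm].mean().round(),P[k,cm])
```

```text
150 209 1 84.0 [480.4 -60.  272.7]
152 223 1 121.0 [463.2 -97.1 256.8]
154 216 6 29.0 [475.3 -88.5 255.1]
156 217 9 31.0 [462.3 -47.6 266. ]
158 217 13 35.0 [462.8 -48.7 261.7]
160 216 14 25.0 [464.8 -47.9 258. ]
162 219 18 33.0 [463.6 -63.9 248.1]
164 217 23 30.0 [469.9 -71.7 240.8]
166 217 23 26.0 [468.5 -65.8 239. ]
168 217 23 33.0 [468.2 -63.8 235.7]
170 217 24 35.0 [468.5 -64.1 231.4]
172 217 24 34.0 [470.6 -70.9 224.4]
174 217 24 30.0 [469.  -64.2 223. ]
176 217 21 47.0 [470.2 -67.7 217.4]
178 217 12 93.0 [471.1 -70.  212.1]
180 217 10 98.0 [471.7 -71.5 207.1]
182 218 10 113.0 [470.2 -72.4 202.5]
184 218 10 116.0 [470.4 -72.1 198.3]
186 218 10 116.0 [470.8 -72.8 193.6]
188 218 22 115.0 [471.6 -74.7 188.4]
190 218 22 114.0 [471.6 -74.  184.3]
192 218 10 113.0 [471.7 -73.3 180.2]
194 218 10 113.0 [472.1 -74.  175.4]
196 219 9 116.0 [469.9 -72.7 171.7]
198 219 9 115.0 [470.4 -73.3 166.8]
200 219 10 113.0 [470.3 -72.1 162.9]
202 219 10 112.0 [470.2 -71.  158.9]
204 219 10 112.0 [470.4 -70.8 154.5]
206 220 12 49.0 [468.6 -71.1 149.9]
208 220 22 23.0 [469.4 -73.1 144.3]
210 220 27 68.0 [470.1 -74.7 138.7]
212 219 28 111.0 [471.9 -72.6 135.1]
214 219 27 117.0 [472.4 -73.3 130. ]
216 219 28 168.0 [470.5 -65.6 129.6]
218 220 27 179.0 [466.7 -58.6 129.1]
220 220 26 147.0 [nan nan nan]
222 220 28 138.0 [466.5 -56.  121.3]
224 220 27 137.0 [466.8 -56.2 116.5]
```

View pics/f.png

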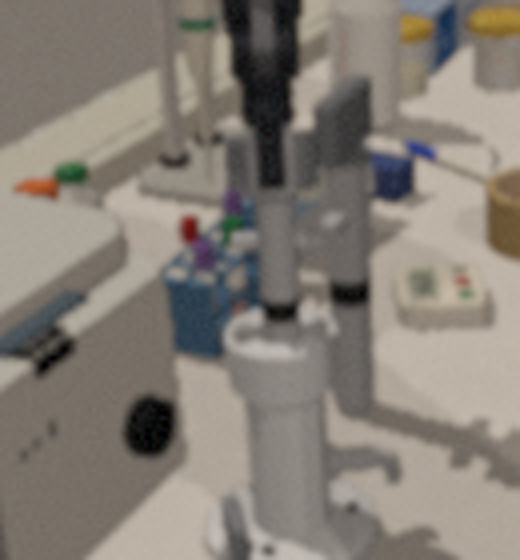

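The side view shows the dark band at px (280,310) fully above the collar. Its depth runs from about z=151 to 139 mm, so the lower edge is about 10 mm above the rim, which matches the commanded rise of about 64 mm. The forces are under 1 N, so I'm handing in.

>>> {"method": "send_rows", "body": {"steps": [{"travel":[0,0,0],"spin":0},{"travel":[0,0,0],"spin":0},{"travel":[0,0,0],"spin":0},{"travel":[0,0,0],"spin":0}]}}

```text
time: 9.58
tcp_pos: [472.2, -82.0, 209.8]
tcp_rot: [[0.965, 0.261, 0.0], [0.261, -0.965, -0.0], [0.0, 0.0, -1.0]]
force: [-0.4, -0.2, -1.9]
grip_width: 11.0
```

```bash
python3 st.py; python3 -c "
from station import robot
print(robot.sign_off())"
```

```text
9.5833 [472.16 -81.95 209.8 ] th 15.11360196534342 F [-0.42 -0.18 -1.87] Ftool [-0.46  0.06  1.87] M [ 0.12 -0.32 -0.06] 10.980350735899597
the job is handed in; nothing more can be done
None
```

I gripped the wing of the middle piston, the one in the dispenser. I turned it about 61° anticlockwise, which brought the lugs into the collar gaps, and drew it straight up about 64 mm. I handed the job in at 9.6 s, still gripping and holding it; no verdict is reported.

**Last checks:**
- **Band height:** the side camera puts the band's lower edge at about z = 139 mm, roughly 10 mm above the rim. That agrees with the tool's rise.
- **Upright on the axis:** the tool was vertical and within about 1 mm of the measured bore axis.
- **Force:** the wrist read under 0.5 N sideways and about 2 N downward, roughly the piston's weight. Sideways force had reached about 5.5 N early in the lift, and small corrections of under 1 mm brought it down.
- **Grip:** the fingers were closed on the wing at 11 mm, against its stated 12 mm thickness.

**Other points:**
- My first two move calls were refused because a key was missing. Nothing moved.
- I did not measure the cup, timer or tape roll again at the end. The gripper stayed well clear of all three.

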